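Lay the retaining bar across the strip fixture

ROBOT

A 6-joint arm with a two-finger parallel gripper is mounted at the origin on the work surface; the furniture and walls round the work are solid. World frame = base frame: x ahead of the robot, y to its left, z up, the work surface at z = 0. Lengths are in m, angles in rad, forces in N, time in s.
With the tool pointing down it reaches from about 0.375 to 0.9 m from the base axis. Payload 3.1 kg.
Tool frame: the origin (TCP) lies on the centre line of the jaws, within the pads' length; the fingertips stand 19 mm ahead of it and the grasp point (between the pads) is the TCP; z points along the fingers, y is the direction in which the jaws open and shut (so a half turn about z gives the same grasp; the last joint's range is limited). The gripper opens to 85 mm and grips with 20 to 120 N. Pads are 22 mm wide; open, the fingers measure 114 mm over their backs; the gripper's body (76 mm by 85 mm) begins 54 mm behind the grasp point. The pads swing forward as they close: fully open they stand 13 mm farther back than shut.
Start: joints at [-1.379, 0.527, 1.433, -0, 1.181, -0.178], TCP at [0.226, -0.582, 0.25] pointing down, gripper open.
Joint ranges: [-3.08, 3.08], [-0.75, 2.2], [0.22, 2.44], [-1.43, 4.57], [0, 2.65], [-2.85, 2.85]. Speed limits (rad/s): [2.79, 2.79, 3.14, 3.14, 3.14, 3.14].

INTERFACE

Orientations are given as a unit quaternion [x, y, z, w].
In Python, from station import manip, imaging, workorder gives the robot as it stands.
- The arm moves only by the shell command python3 -m creep 'ROWS' [FORCE]. ROWS is a JSON object of lists of equal length, an entry for each row: "claw": the finger opening in cm, from 0 to 8.54; "dp": the shift along the tool's x, y, z in cm, a list of three; "roll": the turn about the tool's z in rad. In form: {"claw": [claw, ...], "dp": [[dx, dy, dz], ...], "roll": [roll, ...]}. A call has 1 to 12 rows; each row is the pose to reach, as a shift and turn from the pose commanded when the call began, along the tool's axes at that moment; what a row does not reach only later rows make up. A row lasts 1/10 s, in which the tool goes at most 50 mm and 8.59 degrees, less where a joint would pass 70% of its speed; a pose out of reach is approached as far as the arm can. A call with a gripper value outside its range is refused whole. The fingers move at their own pace and stop on an object; FORCE is the grip in N (left out, the last holds). Time passes only in rows, so rows that repeat a pose let the fingers close. It gives the time, the measured TCP pose, the force and the opening at its end, in the units of the state.
- manip.sense(): the state, without advancing time (a new reading comes with each control period).
- imaging.snapshot(name): name is "scene" or "top"; returns a dict with "image" (400x640x3 uint8, red, green, blue), "z_map" (400x640 float32, m along the optical axis (not along the pixel's ray), 0 where there is no reading), "vfov" (degrees; the focal length in pixels is half the picture's height over the tangent of half this angle, whatever the lens; pixels are square), "cx", "cy" (the principal point, pixels), "dist" ([k1, k2, p1, p2, k3] as OpenCV has them; the pictures are not rectified), "R" (3x3) and "t" (3): a world point X has camera coordinates R X + t. Camera axes: x right, y down, z forward; pixel columns grow to the right and rows downward; lengths in m; the calibration is good to about 2 mm. A picture is of the moment at which its call begins.
- workorder.sign_off(): hands the job in, once; it reports no verdict.
The state is a dict: "t": time; "q": joint angles; "qd": joint speeds; "tau": joint torques, N m; "tcp_pos": TCP position; "tool_rot": TCP orientation; "force": force on the tool from outside, world axes, zero at the start; "ft_torque": the same for the moment, N m; "finger_gap": opening from 0.0 (shut) to 1.0 (fully open).
Only numpy, scipy, OpenCV 4.12 (cv2) and the standard library are available. Lean on these libraries where they do the work, as an engineer would, in place of code of your own. Each camera call takes 0.05 s, during which the arm holds its last target.

TASK

The lead strip is ready in the bonding fixture and needs its retaining bar. Draw the flat bar out of its storage sleeve by the end that sticks out, lay it flat on the table and let go, then take it again by its middle and lay it across the fixture's two supports, over the strip, lowering it by hand until it rests fully down in both saddles before you let go. Do not shift the strip.

Things in the scene. Friction and masses are not known exactly. Their poses are not given: they have to be found in the camera images.
- bar_mid (a point): Centre (half-way up) of the retaining bar: plain flat aluminium, 46 mm wide (its x), 180 mm long (its y), 16 mm thick (its z), 0.24 to 0.39 kg, the same either way round, a dark hole near each end. It starts lying loose in the sleeve with 35 to 43 mm of its +y end sticking out of the mouth. Grip it across its 46 mm width.
- sleeve_mouth (a point): Centre of the mouth of the storage sleeve, 20 mm above the table: a low grey roofed channel fixed to the table, 84 wide (x), 150 long (y), 38 mm high, open only here. Its +y points straight out of the mouth, the way the bar is drawn; the channel runs 145 mm back. Inside 52 mm wide, 22 mm high, its floor 12 mm above the table. The bar slides freely.
- fixture_seat (a point): Where the bar's centre lies when seated in the fixture, 50 mm above the table; y is the direction of the bar, either way round. The fixture is fixed: a dark base plate (96 in x, 226 in y, 12 mm high), a low bed in the middle (34 mm wide, top 30 mm above the table) and an aluminium support block at each end, with 100 mm of space between the blocks for the fingers.
- saddle_left (a point): Centre of the saddle floor of the support at the fixture's +y end, 42 mm above the table. Two cheeks stand 50 mm apart in x (2 mm to spare each side of the bar), 40 mm long, leaving no room for fingers at the bar's ends. Their flared lead-in lips reach 70 mm above the table, 64 mm apart at the top. An end stop 25 mm farther out, 52 mm above the table, leaves the bar 5 mm.
- saddle_right (a point): The same for the like support at the fixture's -y end, 140 mm from the other. Axes as the fixture's.
- strip_mid (a point): Point on the lead strip carrier, 33 mm above the table, lying loose on the fixture's bed under where the bar goes: a flat light strip 90 mm long (its y, along the fixture's y) with a small black tab, 38 mm wide over all, 6 mm thick (9 mm at the tab). Its top is 3 mm below the seated bar. It must stay where it is.

How it is judged:
By the outcome, as a careful person would: the job done as asked, in the order asked, and still so for the second after the job is handed in, with the robot touching nothing.
It also fails if it takes over 48 s, if anything falls off the work surface, if the arm or the gripper's body presses on something with over 40 N, if the wrist force passes 120 N, or if a joint passes its speed limit or range.

## Working session

There is one attempt and no reset: what is moved stays moved. The work goes in short steps, Python scripts to look and compute and a shell command to move; the robot and the scene stay as the last step left them, time stands still between calls to the robot, and variables do not carry over. Pictures are saved under pics/ and viewed, and the job is handed in when it is done.

```bash
ls; mkdir -p pics; cat > h.py <<'E'
import numpy as np, cv2
from station import manip, imaging, workorder
def snap(n,save=None):
    s=imaging.snapshot(n)
    if save: cv2.imwrite('pics/'+save,s['image'][:,:,::-1])
    return s
def K(s):
    f=200/np.tan(np.radians(s['vfov'])/2)
    return np.array([[f,0,s['cx']],[0,f,s['cy']],[0,0,1.]])
def rays(s,uv):
    p=cv2.undistortPoints(np.array(uv,float).reshape(-1,1,2),K(s),np.array(s['dist'],float)).reshape(-1,2)
    return np.c_[p,np.ones(len(p))]
def plane(s,uv,z):
    R=np.array(s['R']);t=np.array(s['t']);d=rays(s,uv)@R; c=-R.T@t
    return c+d*((z-c[2])/d[:,2])[:,None]
def deproj(s,uv):
    uv=np.array(uv); z=s['z_map'][uv[:,1].astype(int),uv[:,0].astype(int)]
    return (rays(s,uv)*z[:,None]-np.array(s['t']))@np.array(s['R'])
def cloud(s):
    v,u=np.mgrid[:400,:640]; return deproj(s,np.c_[u.ravel(),v.ravel()]).reshape(400,640,3)
def proj(s,X):
    return cv2.projectPoints(np.array(X,float).reshape(-1,3),cv2.Rodrigues(np.array(s['R'],float))[0],np.array(s['t'],float),K(s),np.array(s['dist'],float))[0].reshape(-1,2)
E
python3 - <<'E'
from h import *
for n in('scene','top'):
    s=snap(n,n+'0.png'); R=np.array(s['R']);print(n,s['vfov'],s['cx'],s['cy'],s['dist'],-R.T@s['t'],R.round(3).tolist())
print(manip.sense())
E
```

```text
pics
scene 48.935102624727556 323.42342552140286 198.9170484825261 [-0.04199998  0.          0.          0.          0.        ] [ 0.31440553 -0.89315667  0.58085637] [[0.962, -0.273, 0.009], [-0.144, -0.534, -0.833], [0.232, 0.8, -0.553]]
top 48.50571898156859 323.5929142184906 194.14312286788805 [0.00215539 0.         0.         0.         0.        ] [ 0.37000936 -0.17473132  0.90292642] [[0.022, -0.999, -0.027], [-0.98, -0.016, -0.197], [0.196, 0.031, -0.98]]
{'t': 0.1, 'q': array([-1.37849255e+00,  5.28365168e-01,  1.43379050e+00,  1.45697424e-05,
        1.18144264e+00, -1.78458959e-01]), 'qd': array([-0.00031987, -0.00253821, -0.00284675,  0.00032021,  0.00038827,
       -0.00019455]), 'tau': array([-1.59030569e-04, -4.43303347e+01, -1.78586394e+01, -1.56500514e-04,
        3.84583545e-03,  1.43858796e-05]), 'tcp_pos': array([ 0.22638748, -0.58188689,  0.2494312 ]), 'tool_rot': array([ 9.82866044e-01,  1.84318564e-01, -2.05210139e-07, -1.00284680e-03]), 'force': array([ 0.65789719, -0.04433502, -0.48057059]), 'ft_torque': array([ 0.04171851, -0.05804129,  0.01291481]), 'finger_gap': 1.003869400678387}
```

View pics/scene0.png

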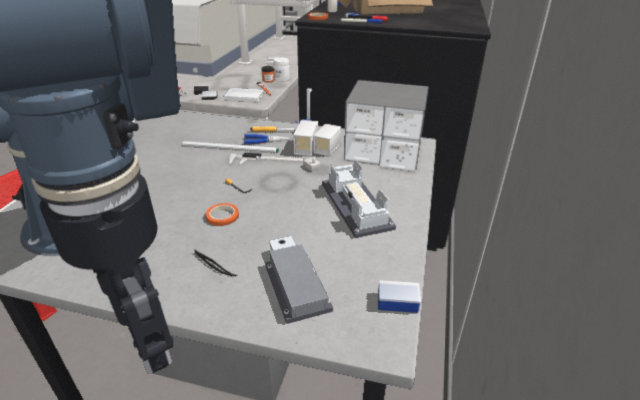

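View pics/top0.png

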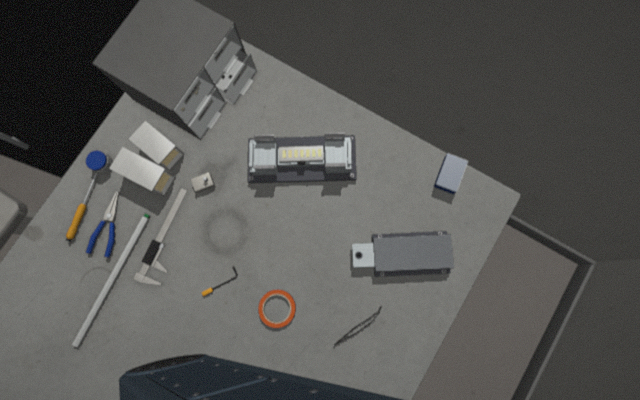

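Top view: bar end at about (363,255) with its hole at (359,255), sleeve roof at (413,253), fixture at (301,158) with a pale strip at (300,155). Next I measure them.

```bash
python3 - <<'E'
from h import *
s=snap('top'); P=cloud(s); z=P[...,2]
def crop(n,u0,u1,v0,v1,k=5):
    im=cv2.resize(s['image'][v0:v1,u0:u1,::-1],None,fx=k,fy=k,interpolation=cv2.INTER_CUBIC); im=np.clip(im*1.6,0,255).astype('uint8'); cv2.imwrite('pics/'+n,im)
crop('t_fix.png',235,370,125,195); crop('t_slv.png',340,465,220,290)
def rect(m,zz,name):
    m=m.astype('uint8'); c=max(cv2.findContours(m,0,cv2.CHAIN_APPROX_NONE)[0],key=cv2.contourArea)
    X=plane(s,c.reshape(-1,2),zz)[:,:2].astype('float32'); r=cv2.minAreaRect(X*1000); print(name,r,'n',m.sum())
U,V=np.meshgrid(np.arange(640),np.arange(400))
box=lambda u0,u1,v0,v1:(U>u0)&(U<u1)&(V>v0)&(V<v1)
print('table z',np.median(z[box(300,340,200,230)]), 'roof',np.median(z[box(395,435,245,262)]),'bar',np.median(z[box(362,368,248,262)]),'bed',np.median(z[box(285,318,150,158)]))
rect(box(340,470,220,290)&(z>.033),.038,'roof')
rect(box(340,470,220,290)&(z>.018),.03,'roof+bar')
rect(box(340,371,220,290)&(z>.015),.028,'bar')
rect(box(235,370,125,195)&(z>.006),.012,'fix')
rect(box(235,370,125,195)&(z>.036),.05,'fixhi')
print(np.round(z[140:180:3,245:362:6]*1000).astype(int))
E
```

```text
table z -0.000503283190493537 roof 0.03853939360738122 bar 0.02856779270909287 bed 0.03714915701749698
roof ((431.3352966308594, -321.23529052734375), (63.993045806884766, 150.583740234375), 3.7501373291015625) n 2653
roof+bar ((431.05413818359375, -301.5811767578125), (66.41567993164062, 194.04901123046875), 3.8070499897003174) n 3199
bar ((425.56634521484375, -222.6640625), (50.69814682006836, 35.26209259033203), 0.5479810833930969) n 456
fix ((626.0839233398438, -98.29143524169922), (103.97640991210938, 224.4838409423828), 2.688319444656372) n 4967
fixhi ((622.3744506835938, -21.996553421020508), (77.61858367919922, 52.588623046875), 2.5095205307006836) n 2412
[[ -1  14  64  60  61  50  14  16  12  10  14  14  11  13  53  49  48  53
   12  -1]
 [ -1  52  46  46  45  42  12  13  12  12  14  13  10  14  44  42  46  51
   13  -2]
 [  0  55  42  42  43  41  15  12  12  16  12  11  40  12  46  41  43  51
   13   2]
 [  2  53  39  41  44  48  37  38  34  32  36  38  36  31  43  45  43  44
   12   1]
 [ -1  54  44  41  44  43  39  38  37  37  39  37  37  30  41  43  42  47
   12  -2]
 [  1 903  42  43  44  42  36  36  38  39  36  36  38  28  44  44  41  42
   11  -1]
 [  0  52  42  41  42  44  37  32  38  38  37  37  34  28  44  43  44  40
   10   0]
 [ -1  51  43  44  43  42  35  38  33  39  30  29  32  32  41  41  40  43
   11  -1]
 [  0  53  45  42  41  45  34  29  32  37  29  28  28  26  64  68  68  44
   12  -1]
 [  1  47  72  71  72  46  12  13  12  11  15  13  12  11  61  60  56  42
   12   1]
 [  0  42  52  49  49  46  10  14  15  12  11  12   9  13  34 903  34  32
   15  -4]
 [  2  28  29  24  26  24  14  14  12  11  12  14  12  13  13  12  15  13
   16   0]
 [  0  14  16  13  10  13  16  16  14  11  12  16  15  11  12  12  15  14
   17  -2]
 [ -2  17  15  15  12  13  12  13  14  12  12  12  14  11  12  14  13  11
   13   0]]
```

View pics/t_fix.png

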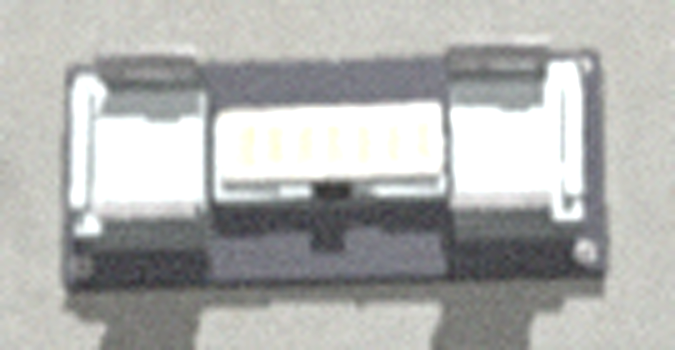

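View pics/t_slv.png

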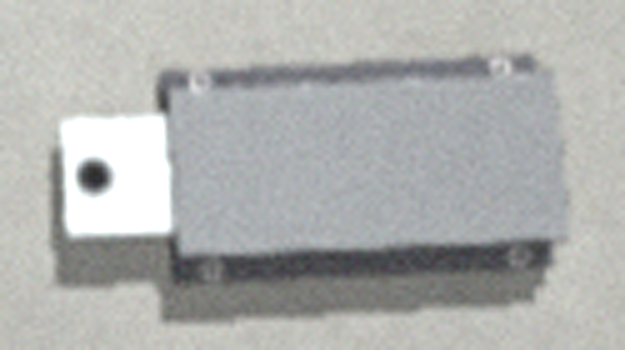

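```bash
python3 - <<'E'
from h import *
s=snap('top')
def c(l,o,z): 
    X=plane(s,np.array(l)/5-.4+np.array(o),z); return X
def show(n,X):
    print(n,(X*1000).round(1)[:,:2].tolist())
f=(235,125);b=(340,220)
show('roof',c([(170,90),(552,72),(567,240),(182,255)],b,.038))
show('barend',c([(62,119),(166,115),(172,238),(70,236)],b,.028))
show('hole',c([(94,176)],b,.028))
show('flange base',c([(160,72),(527,55),(550,298),(172,280)],b,.005))
show('baseplate low',c([(65,290),(605,282)],f,.012)); show('upper',c([(212,63),(440,58)],f,.012)); show('left/right',c([(68,250),(603,250),(598,60)],f,.012))
show('saddle floor top/bot',c([(100,117),(200,117),(455,109),(545,107),(100,205),(200,207),(452,205),(548,205)],f,.042))
show('stops',c([(72,80),(78,230),(558,62),(565,215),(580,62),(580,215)],f,.052))
show('strip',c([(217,112),(440,103),(443,183),(217,183)],f,.036))
show('farcheek top z70',c([(105,58),(195,57),(450,48),(540,47)],f,.07)); show('nearcheek top',c([(100,215),(205,215),(450,208),(550,208),(105,238),(205,240),(450,232),(550,232)],f,.07))
# scene crops
s=snap('scene'); 
for n,(u0,u1,v0,v1) in dict(sc_fix=(310,410,150,240),sc_slv=(255,345,230,330)).items():
    cv2.imwrite(f'pics/{n}.png',cv2.resize(s['image'][v0:v1,u0:u1,::-1],None,fx=6,fy=6,interpolation=cv2.INTER_CUBIC))
E
```

```text
roof [[458.9, -246.3], [468.7, -393.9], [404.6, -397.4], [395.7, -250.9]]
barend [[447.7, -204.8], [450.1, -245.5], [402.5, -247.9], [402.4, -208.4]]
hole [[425.7, -217.5]]
flange base [[469.5, -245.0], [479.2, -392.4], [383.1, -398.4], [386.9, -249.8]]
baseplate low [[570.3, 11.4], [577.3, -211.5]]
upper [[669.4, -45.3], [672.8, -141.5]]
left/right [[587.4, 11.1], [590.8, -210.6], [672.8, -207.8]]
saddle floor top/bot [[635.8, -5.1], [636.3, -45.8], [641.1, -149.2], [642.5, -185.5], [598.9, -7.0], [598.7, -47.5], [601.0, -148.8], [601.6, -187.3]]
stops [[648.1, 5.1], [585.8, -0.7], [658.2, -190.3], [594.9, -193.9], [658.3, -199.2], [595.0, -199.8]]
strip [[640.4, -51.8], [645.5, -142.8], [611.7, -144.8], [610.4, -53.1]]
farcheek top z70 [[651.4, -11.3], [652.3, -46.9], [657.3, -147.5], [658.2, -182.9]]
nearcheek top [[587.4, -12.7], [588.0, -53.7], [592.3, -148.9], [592.8, -187.6], [578.2, -15.1], [578.0, -54.1], [582.7, -149.1], [583.3, -187.8]]
```

View pics/sc_fix.png

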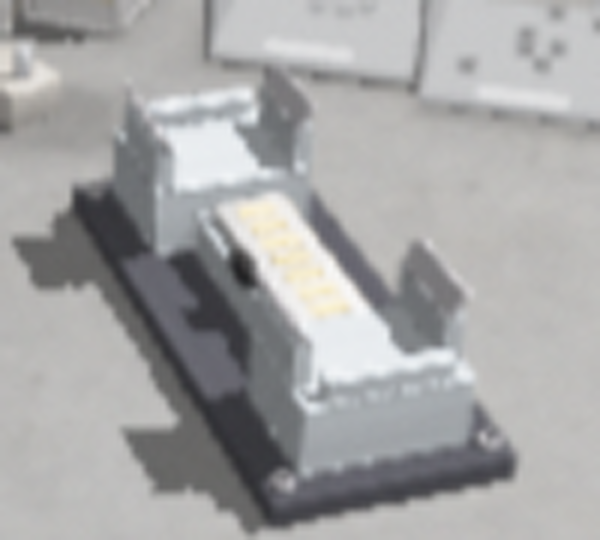

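View pics/sc_slv.png

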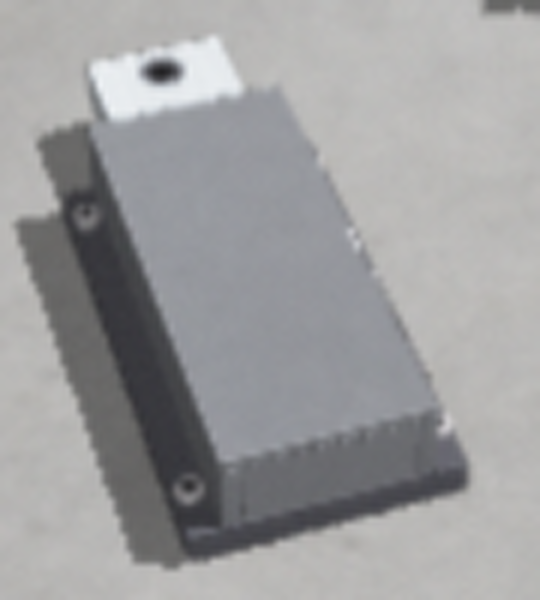

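```bash
cat >> h.py <<'E'
from scipy.spatial.transform import Rotation as Ro
def to(x,y,z,yaw):
    st=manip.sense(); M=Ro.from_quat(st['tool_rot']).as_matrix(); d=np.array([x,y,z])-st['tcp_pos']
    y0=np.arctan2(M[1,0],M[0,0]); 
    print('t',round(st['t'],2),'pos',st['tcp_pos'].round(4),'yaw',round(y0,4),'tilt',M[:,2].round(3),'F',st['force'].round(1),'gap_cm',round(st['finger_gap']*8.5,2)); print('dp cm',(M.T@d*100).round(2),'roll',round(y0-yaw,3))
E
python3 -c "
from h import *
to(.4252,-.2265,.12,1.57+.058)"
```

```text
t 0.25 pos [ 0.2264 -0.5822  0.2498] yaw 0.3708 tilt [-0.     0.001 -1.   ] F [-0.2  1.   0. ] gap_cm 8.5
dp cm [ 31.41 -25.94  13.01] roll -1.257
```

```bash
python3 -m creep '{"claw":[8.5,8.5,8.5,8.5,8.5,8.5,8.5,8.5,8.5,8.5,8.5,8.5],"dp":[[2.6,-2.2,0],[5.2,-4.3,0],[7.8,-6.5,0],[10.4,-8.6,0],[13,-10.8,1],[15.6,-13,2],[18.2,-15.1,4],[20.8,-17.3,6],[23.4,-19.4,8],[26,-21.6,10],[29,-24,11.5],[31.4,-25.9,13]],"roll":[-0.1,-0.2,-0.3,-0.4,-0.5,-0.6,-0.7,-0.8,-0.9,-1.03,-1.15,-1.257]}'
python3 -c "
from h import *
to(.4252,-.2265,.12,1.57+.058)
s=snap('top','t1.png');snap('scene','s1.png')
im=s['image'][:,:,::-1][190:330,230:470];cv2.imwrite('pics/t1c.png',cv2.resize(im,None,fx=3,fy=3))"
```

```text
t: 1.45
tcp_pos: [0.4258, -0.2256, 0.1197]
tool_rot: [0.685, 0.729, 0.0, -0.0]
force: [0.4, -1.4, -0.0]
finger_gap: 0.994
t 1.45 pos [ 0.4258 -0.2256  0.1197] yaw 1.6328 tilt [-0.  0. -1.] F [ 0.4 -1.4 -0. ] gap_cm 8.45
dp cm [-0.09 -0.07 -0.03] roll 0.005
```

View pics/t1.png

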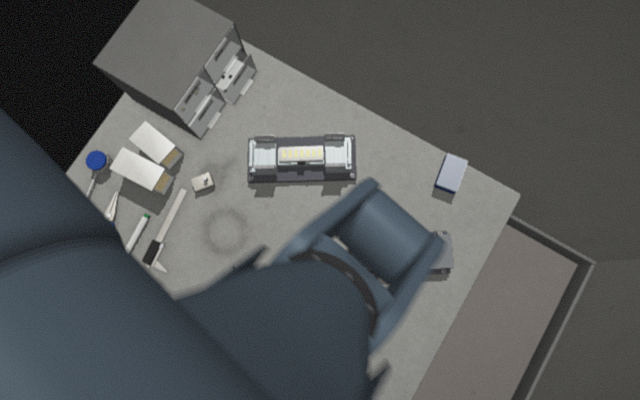

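View pics/s1.png

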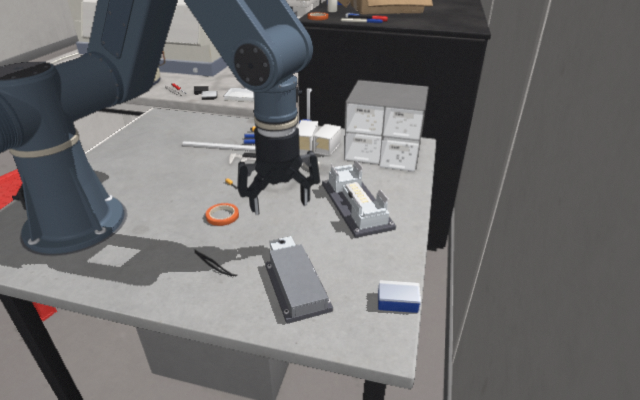

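The scene view shows the gripper straight over the bar end: fingertips at (256,208) and (308,200), bar end at (284,243). The top view is blocked by the arm. Descending.

```bash
python3 -m creep '{"claw":[8.5,8.5,8.5,8.5,8.5,8.5],"dp":[[-0.1,-0.1,2],[-0.1,-0.1,4],[-0.1,-0.1,6],[-0.1,-0.1,7.5],[-0.1,-0.1,8.8],[-0.1,-0.1,8.8]],"roll":[0,0,0,0,0,0]}'
python3 -c "
from h import *
s=snap('scene');to(.4252,-.2265,.032,1.63)
im=s['image'][:,:,::-1][180:320,220:360];cv2.imwrite('pics/s2.png',cv2.resize(im,None,fx=4,fy=4,interpolation=2))"
```

```text
t: 2.15
tcp_pos: [0.4239, -0.2289, 0.0313]
tool_rot: [0.687, 0.726, -0.0, -0.001]
force: [0.8, -0.1, -0.6]
finger_gap: 0.991
t 2.2 pos [ 0.4242 -0.229   0.032 ] yaw 1.6265 tilt [-0.001  0.    -1.   ] F [0.6 0.1 1.2] gap_cm 8.49
dp cm [0.25 0.12 0.  ] roll -0.003
```

View pics/s2.png

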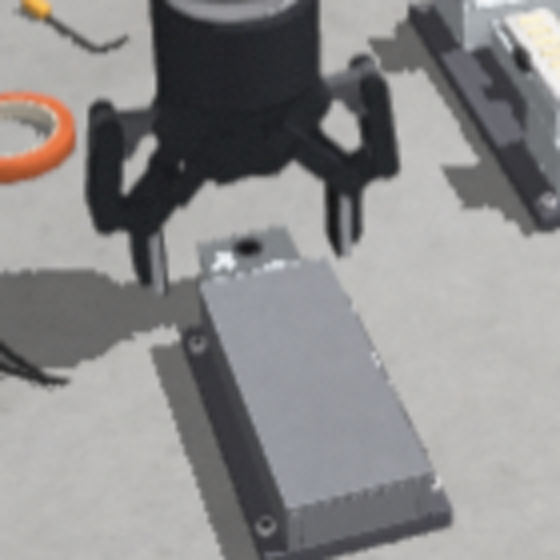

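The fingers straddle the bar end: tips at about (155,290) and (345,250) in the crop, bar between them. Closing.

```bash
python3 -m creep '{"claw":[6,5,4.5,4,4,4,4,4],"dp":[[0,0,0],[0,0,0],[0,0,0],[0,0,0],[0,0,0],[0,0,0],[0,0,0],[0,0,0]],"roll":[0,0,0,0,0,0,0,0]}' 80
python3 -c "
from h import *
s=snap('scene');to(.4252,-.2265,.032,1.63);print(manip.sense()['ft_torque'])
im=s['image'][:,:,::-1][180:320,220:360];cv2.imwrite('pics/s3.png',cv2.resize(im,None,fx=4,fy=4,interpolation=2))"
```

```text
t: 3.0
tcp_pos: [0.4249, -0.2289, 0.0336]
tool_rot: [0.687, 0.727, -0.0, 0.001]
force: [-1.6, 0.2, 7.3]
finger_gap: 0.514
t 3.05 pos [ 0.4249 -0.2288  0.0336] yaw 1.6282 tilt [ 0.002 -0.002 -1.   ] F [-0.5  0.7  8. ] gap_cm 4.37
dp cm [0.23 0.05 0.16] roll -0.002
[-0.06943068  0.16217238  0.04061983]
```

View pics/s3.png

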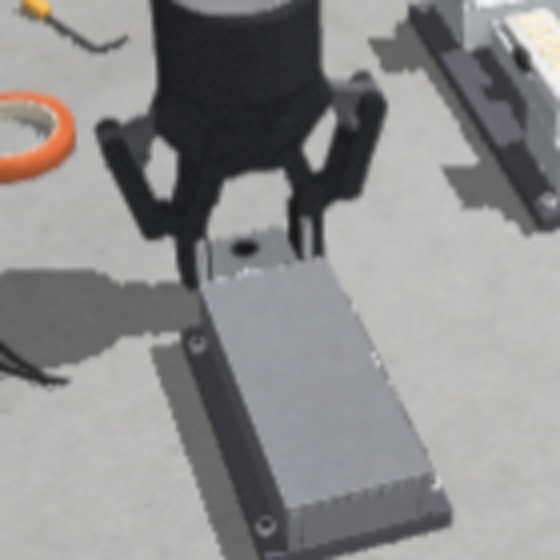

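```bash
python3 -m creep '{"claw":[4,4,4,4,4,4],"dp":[[0,0,-0.2],[0.3,0,-0.3],[1,0,-0.3],[2,0,-0.3],[3,0,-0.3],[4,0,-0.3]],"roll":[0,0,0,0,0,0]}' 80
python3 -c "
from h import *
s=snap('scene');to(.4252,-.2265,.032,1.63);print(manip.sense()['ft_torque'])
im=s['image'][:,:,::-1][180:320,220:360];cv2.imwrite('pics/s4.png',cv2.resize(im,None,fx=4,fy=4,interpolation=2))"
```

```text
t: 3.65
tcp_pos: [0.4217, -0.1871, 0.0352]
tool_rot: [0.687, 0.727, -0.0, -0.0]
force: [-0.2, 0.3, -2.8]
finger_gap: 0.511
t 3.7 pos [ 0.4207 -0.1852  0.0351] yaw 1.6292 tilt [-0.003  0.003 -1.   ] F [-0.2  0.7 -2. ] gap_cm 4.37
dp cm [-4.15  0.21  0.3 ] roll -0.001
[ 0.18941473 -0.09038347  0.01951351]
```

View pics/s4.png

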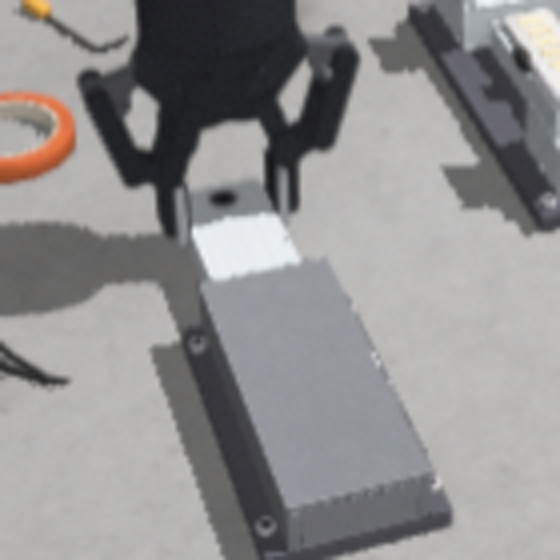

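The bar is sliding out cleanly, with about 80 mm now showing and low forces. Continuing the draw.

```bash
python3 -m creep '{"claw":[4,4,4,4,4,4,4,4,4,4],"dp":[[1.4,0,0],[2.8,0,0],[4.2,0,0],[5.6,-0.05,0],[7,-0.05,0],[8.4,-0.05,0],[9.8,-0.05,0],[11.2,-0.05,0],[12.6,-0.05,0],[12.6,-0.05,0]],"roll":[0,0,0,0,0,0,0,0,0,0]}' 80
python3 -c "
from h import *
s=snap('scene');to(.4252,-.2265,.032,1.63);print(manip.sense()['ft_torque'])
im=s['image'][:,:,::-1][150:320,200:370];cv2.imwrite('pics/s5.png',cv2.resize(im,None,fx=3.5,fy=3.5,interpolation=2))"
```

```text
t: 4.7
tcp_pos: [0.4132, -0.0605, 0.0353]
tool_rot: [0.686, 0.728, -0.0, -0.001]
force: [0.1, 0.5, -2.1]
finger_gap: 0.513
t 4.75 pos [ 0.414  -0.0615  0.0353] yaw 1.6298 tilt [-0.001  0.    -1.   ] F [-0.2 -0.1 -2.5] gap_cm 4.37
dp cm [-16.53   0.14   0.32] roll -0.0
[ 0.1838228  -0.02100587 -0.02027014]
```

View pics/s5.png

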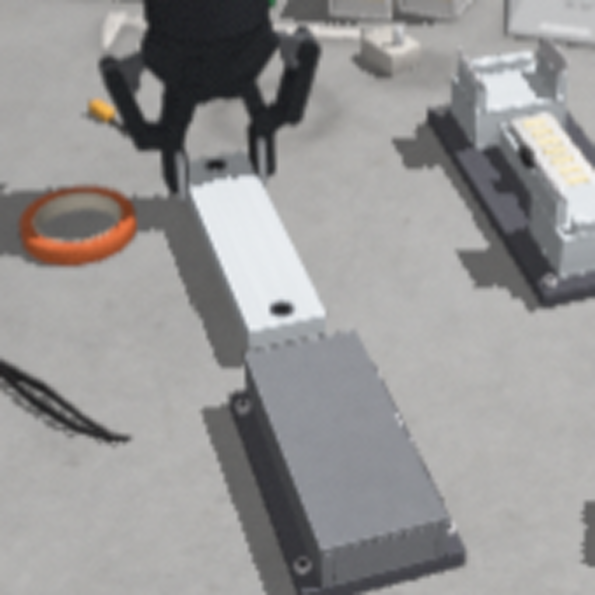

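The whole bar is out (far hole at crop (282,308), tail ahead of the mouth). I'll shift it 40 mm in +x, clear of the tape, then lower.

```bash
python3 -m creep '{"claw":[4,4,4,4,4,4,4,4,4,4,4],"dp":[[0.3,1,-0.3],[0.5,2,-0.3],[0.5,3,-0.3],[0.5,4,0],[0.5,4,0.4],[0.5,4,0.7],[0.5,4,0.9],[0.5,4,1.05],[0.5,4,1.15],[0.5,4,1.25],[0.5,4,1.25]],"roll":[0,0,0,0,0,0,0,0,0,0,0]}' 80
python3 -c "
from h import *
s=snap('scene');to(.4252,-.2265,.032,1.63);print(manip.sense()['ft_torque'])
im=s['image'][:,:,::-1][150:320,200:370];cv2.imwrite('pics/s6.png',cv2.resize(im,None,fx=3.5,fy=3.5,interpolation=2))"
```

```text
t: 5.85
tcp_pos: [0.4538, -0.0554, 0.0228]
tool_rot: [0.687, 0.727, -0.0, -0.0]
force: [-0.4, 0.3, -2.5]
finger_gap: 0.514
t 5.9 pos [ 0.4539 -0.0554  0.0229] yaw 1.6276 tilt [-0.  0. -1.] F [ 0.1  0.3 -2. ] gap_cm 4.38
dp cm [-16.92  -3.84  -0.92] roll -0.002
[ 0.08855986  0.05249862 -0.06333993]
```

View pics/s6.png

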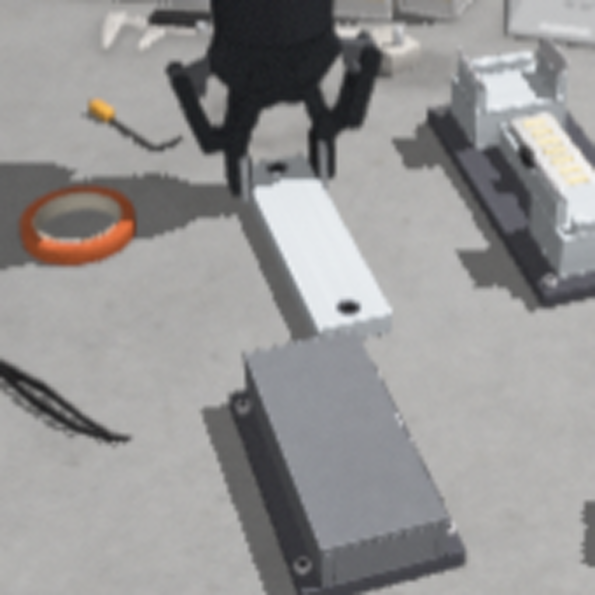

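```bash
python3 -m creep '{"claw":[4,4,4,4],"dp":[[0,0,0.07],[0,0,0.14],[0,0,0.2],[0,0,0.2]],"roll":[0,0,0,0]}' 80
python3 -m creep '{"claw":[4,4],"dp":[[0,0,0.06],[0,0,0.06]],"roll":[0,0]}' 80
```

```text
t: 6.3
tcp_pos: [0.4541, -0.0554, 0.0217]
tool_rot: [0.687, 0.727, 0.0, 0.0]
force: [-1.6, 0.6, 6.8]
finger_gap: 0.516
t: 6.5
tcp_pos: [0.454, -0.0554, 0.0217]
tool_rot: [0.687, 0.727, 0.0, 0.001]
force: [-1.7, -0.2, 13.5]
finger_gap: 0.513
```

Contact with the table. I'll ease back to zero load and open.

```bash
python3 -m creep '{"claw":[4,4.6,5.2,6,7,8,8.5,8.5],"dp":[[0,0,-0.1],[0,0,-0.1],[0,0,-0.1],[0,0,-0.1],[0,0,-0.1],[0,0,-0.1],[0,0,-0.1],[0,0,-0.1]],"roll":[0,0,0,0,0,0,0,0]}' 80
python3 -m creep '{"claw":[8.5,8.5,8.5,8.5,8.5],"dp":[[0,0,-2],[0,0,-5],[0,0,-9],[0,0,-13],[0,0,-13]],"roll":[0,0,0,0,0]}' 
python3 -c "
from h import *
s=snap('scene','s7.png');t=snap('top','t7.png');to(.46,-.13,.12,1.63)"
```

```text
t: 7.3
tcp_pos: [0.4541, -0.0554, 0.0212]
tool_rot: [0.687, 0.727, 0.0, 0.0]
force: [0.7, 0.1, -0.5]
finger_gap: 0.996
t: 7.8
tcp_pos: [0.4568, -0.0563, 0.1554]
tool_rot: [0.687, 0.727, 0.002, 0.005]
force: [0.2, -1.1, -0.7]
finger_gap: 0.997
t 7.9 pos [ 0.4544 -0.0555  0.152 ] yaw 1.6279 tilt [ 0.002 -0.001 -1.   ] F [ 0.8 -0.6  0.3] gap_cm 8.48
dp cm [-7.47  0.13  3.21] roll -0.002
```

View pics/s7.png

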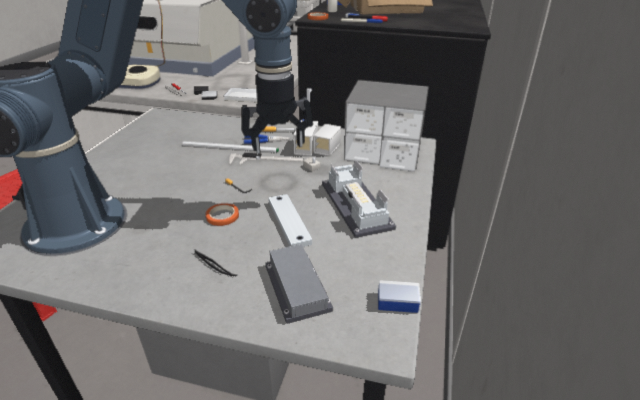

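View pics/t7.png

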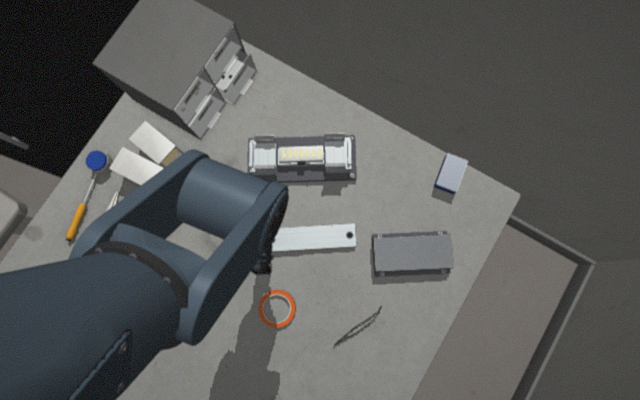

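The bar lies flat on the table: in the scene view it runs from (279,199) to (300,238), and in the top view from (272,237) to (355,236), with its left end hidden. Measuring it.

```bash
python3 - <<'E'
from h import *
for n,(u0,u1,v0,v1) in dict(top=(275,362,215,262),scene=(262,316,190,250)).items():
    s=snap(n); g=s['image'].min(2).astype(int); m=np.zeros((400,640),'uint8'); thr=165
    if n=='top': print(g[225:260:2,310],)
    else: print(g[215,270:312:2])
    m[v0:v1,u0:u1]=(g[v0:v1,u0:u1]>thr)
    c=max(cv2.findContours(m,0,cv2.CHAIN_APPROX_NONE)[0],key=cv2.contourArea)
    r=cv2.minAreaRect((plane(s,c.reshape(-1,2),.016)[:,:2]*1000).astype('float32')); print(n,r,np.round(cv2.boxPoints(r),1).tolist())
    # hole(s)
    k=6;im=cv2.resize(s['image'][v0:v1,u0:u1,::-1],None,fx=k,fy=k,interpolation=2); cv2.imwrite(f'pics/b_{n}.png',im)
E
```

```text
[142 203 206 204 200 208 204 203 206 203 199 203 114  83  85 132 136 135]
top ((461.100830078125, -130.6669464111328), (46.1204833984375, 161.27537536621094), 4.555322170257568) [[431.70001220703125, -52.099998474121094], [444.5, -212.89999389648438], [490.5, -209.1999969482422], [477.70001220703125, -48.5]]
[ 92  92  96 124 223 225 224 227 226 226 227 226 227 227 220 172 168 170
 173 173 175]
scene ((454.578857421875, -123.39915466308594), (218.1741180419922, 123.73566436767578), 75.0850830078125) [[366.70001220703125, -212.89999389648438], [486.29998779296875, -244.6999969482422], [542.4000244140625, -33.900001525878906], [422.8999938964844, -2.0999999046325684]]
```

View pics/b_top.png

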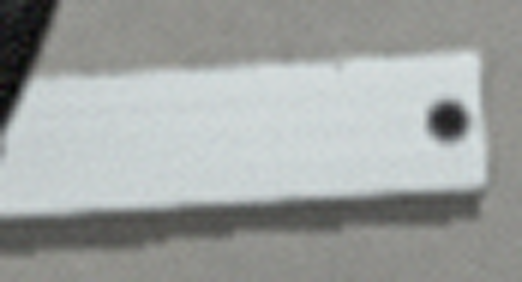

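View pics/b_scene.png

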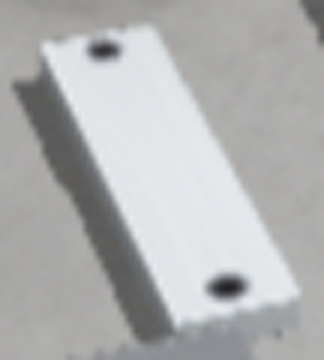

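```bash
python3 - <<'E'
from h import *
s=snap('scene'); h=plane(s,np.array([(103,49),(228,286)])/6-.42+np.array([262,190]),.016)*1000; print(h.round(1),h.mean(0).round(1),np.arctan2(-(h[0]-h[1])[0],(h[0]-h[1])[1]))
t=snap('top'); h=plane(t,np.array([(448,121)])/6-.42+np.array([275,215]),.016)*1000; print(h)
# fixture from scene: base corners (crop/6 + (310,150))
f=lambda l,z:(plane(s,np.array(l)/6-.42+np.array([310,150]),z)*1000).round(1)[:,:2].tolist()
print('base corners nearleft, nearright, farleft',f([(272,512),(515,455),(75,192)],.012))
print('screws',f([(284,483),(490,437)],.012))
print('stop R top corners',f([(320,385),(465,360)],.052),'stop L',f([(150,108),(255,92)],.052))
print('strip corners',f([(218,208),(285,195),(388,350)],.036))
to(.4602,-.1215,.12,1.5708+.0795)
E
```

```text
[[ 452.2  -44.6   16. ]
 [ 465.3 -200.5   16. ]] [ 458.8 -122.5   16. ] 0.0839818352108328
[[ 465.91407389 -199.57377694   16.        ]]
base corners nearleft, nearright, farleft [[579.5, -218.2], [674.6, -210.0], [571.1, 5.3]]
screws [[589.0, -203.7], [670.2, -197.6]]
stop R top corners [[600.2, -203.1], [654.6, -202.2]] stop L [[600.2, -2.6], [645.9, -0.9]]
strip corners [[611.4, -58.8], [640.2, -56.3], [640.3, -168.1]]
t 8.1 pos [ 0.4531 -0.0551  0.1499] yaw 1.6277 tilt [-0.003  0.001 -1.   ] F [-0.8  0.1 -0.2] gap_cm 8.45
dp cm [-6.68  0.34  2.98] roll -0.023
```

```bash
python3 - <<'E'
from h import *
a=.036; ex=np.array([np.cos(a),np.sin(a)]);ey=np.array([-np.sin(a),np.cos(a)]);c=np.array([.6226,-.099])
for n in('top','scene'):
    s=snap(n);P=cloud(s);d=P[...,:2]-c;X=(d@ex)*1000;Y=(d@ey)*1000;Z=P[...,2]*1000
    print(n)
    m=(abs(X)<20)&(Z>20)
    for lo in list(range(-104,-40,4))+list(range(40,104,4)):
        q=m&(Y>=lo)&(Y<lo+4); print((lo+2,int(np.median(Z[q])) if q.sum() else None,q.sum()),end=' ')
    print()
    for sgn in(-1,1):
        q=(Y*sgn>52)&(Y*sgn<88)&(abs(X)<45)&(Z>60)&(Z<75);
        print('cheeks',sgn,[ (np.percentile(X[q&(X*g>0)],[5,50,95]).round(1), np.percentile(Y[q&(X*g>0)],[2,98]).round(1)) for g in(-1,1) if (q&(X*g>0)).any()])
E
```

```text
top
(-102, 52, np.int64(2)) (-98, 52, np.int64(38)) (-94, 51, np.int64(40)) (-90, 42, np.int64(36)) (-86, 43, np.int64(36)) (-82, 42, np.int64(36)) (-78, 42, np.int64(36)) (-74, 42, np.int64(36)) (-70, 42, np.int64(36)) (-66, 42, np.int64(36)) (-62, 42, np.int64(37)) (-58, 42, np.int64(38)) (-54, 42, np.int64(38)) (-50, 43, np.int64(38)) (-46, 30, np.int64(25)) (-42, 35, np.int64(37)) (42, 35, np.int64(33)) (46, 31, np.int64(35)) (50, 40, np.int64(37)) (54, 42, np.int64(35)) (58, 43, np.int64(36)) (62, 42, np.int64(31)) (66, 42, np.int64(38)) (70, 43, np.int64(34)) (74, 42, np.int64(37)) (78, 41, np.int64(35)) (82, 41, np.int64(35)) (86, 42, np.int64(35)) (90, 42, np.int64(41)) (94, 42, np.int64(40)) (98, 51, np.int64(52)) (102, 52, np.int64(37)) 
cheeks -1 [(array([-32.3, -29.9, -24. ]), array([-86.5, -53.4])), (array([27.1, 31.1, 35.6]), array([-87.9, -52.4]))]
cheeks 1 [(array([-33.1, -31. , -25.3]), array([53. , 86.7])), (array([26.2, 30.2, 34.6]), array([52.7, 87.2]))]
scene
(-102, 38, np.int64(208)) (-98, 51, np.int64(29)) (-94, 52, np.int64(4)) (-90, None, np.int64(0)) (-86, 4
[... 176 characters left out ...]
64(17)) (-54, 43, np.int64(13)) (-50, 42, np.int64(6)) (-46, 39, np.int64(2)) (-42, 37, np.int64(9)) (42, 36, np.int64(13)) (46, 37, np.int64(13)) (50, 37, np.int64(61)) (54, 42, np.int64(23)) (58, 43, np.int64(16)) (62, 43, np.int64(10)) (66, 42, np.int64(14)) (70, 43, np.int64(14)) (74, 42, np.int64(12)) (78, 42, np.int64(11)) (82, 42, np.int64(13)) (86, 42, np.int64(12)) (90, 43, np.int64(10)) (94, 49, np.int64(42)) (98, 50, np.int64(33)) (102, 52, np.int64(2)) 
cheeks -1 [(array([-32.9, -30.4, -27.9]), array([-87.5, -54.9])), (array([26.8, 30.5, 34.6]), array([-87.5, -52.9]))]
cheeks 1 [(array([-34.3, -32.5, -28.9]), array([52.4, 86.8])), (array([25.5, 29.2, 34. ]), array([52.4, 86.1]))]
```

```bash
python3 -c "
from h import *
to(.4596,-.122,.022,1.5708+.081)"
```

```text
t 8.2 pos [ 0.4533 -0.0552  0.15  ] yaw 1.6277 tilt [-0.003  0.001 -1.   ] F [-0.3  0.2 -0. ] gap_cm 8.46
dp cm [-6.73  0.28 12.79] roll -0.024
```

```bash
python3 -m creep '{"claw":[8.5,8.5,8.5,8.5,8.5,8.5,8.5,8.5,8.5,8.5,8.5],"dp":[[-2,0.1,0],[-4,0.2,1],[-6,0.25,3],[-6.7,0.25,5],[-6.7,0.25,7],[-6.7,0.25,9],[-6.7,0.25,10.5],[-6.7,0.25,11.6],[-6.7,0.25,12.4],[-6.7,0.25,12.8],[-6.7,0.25,12.8]],"roll":[0,-0.012,-0.024,-0.024,-0.024,-0.024,-0.024,-0.024,-0.024,-0.024,-0.024]}'
python3 -c "
from h import *
s=snap('scene');to(.4596,-.122,.022,1.5708+.081)
im=s['image'][:,:,::-1][150:290,220:360];cv2.imwrite('pics/s8.png',cv2.resize(im,None,fx=4,fy=4,interpolation=2))"
```

```text
t: 9.3
tcp_pos: [0.4603, -0.1221, 0.0229]
tool_rot: [0.678, 0.735, -0.0, -0.0]
force: [0.1, -0.3, -0.2]
finger_gap: 0.993
t 9.35 pos [ 0.4605 -0.1221  0.0233] yaw 1.6519 tilt [ 0. -0. -1.] F [ 0.2 -0.3  0.4] gap_cm 8.45
dp cm [ 0.02 -0.09  0.13] roll 0.0
```

View pics/s8.png

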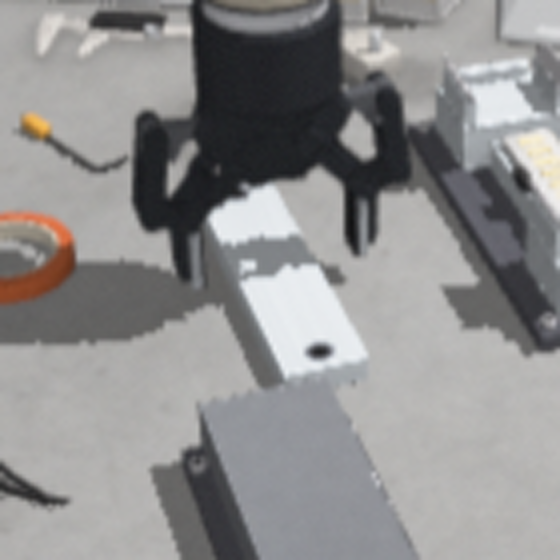

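The jaws straddle the middle of the bar, tips at crop (190,285) and (365,250). Closing, then lifting.

```bash
python3 -m creep '{"claw":[6,5,4.5,4,4,4,4,4],"dp":[[0,0,0.05],[0,0,0.05],[0,0,0.05],[0,0,0.05],[0,0,0.05],[0,0,0.05],[0,0,0.05],[0,0,0.05]],"roll":[0,0,0,0,0,0,0,0]}' 80
python3 -m creep '{"claw":[4,4,4,4,4,4,4,4],"dp":[[0,0,-0.5],[0,0,-1.5],[0,0,-3],[0,0,-5],[0,0,-7],[0,0,-9],[0,0,-9.8],[0,0,-9.8]],"roll":[0,0,0,0,0,0,0,0]}' 80
python3 -c "
from h import *
s=snap('scene');to(.6224,-.0985,.12,1.5708+.044)
im=s['image'][:,:,::-1][120:260,220:360];cv2.imwrite('pics/s9.png',cv2.resize(im,None,fx=4,fy=4,interpolation=2))"
```

```text
t: 10.15
tcp_pos: [0.4604, -0.1222, 0.0237]
tool_rot: [0.678, 0.735, 0.0, 0.0]
force: [-1.5, -0.0, 7.3]
finger_gap: 0.513
t: 10.95
tcp_pos: [0.4609, -0.1224, 0.1219]
tool_rot: [0.678, 0.735, 0.0, 0.001]
force: [-0.7, -0.7, -2.7]
finger_gap: 0.508
t 11.0 pos [ 0.4604 -0.1221  0.121 ] yaw 1.6518 tilt [ 0.001 -0.    -1.   ] F [-0.6 -0.7 -3.2] gap_cm 4.35
dp cm [ 1.04 16.34  0.11] roll 0.037
```

View pics/s9.png

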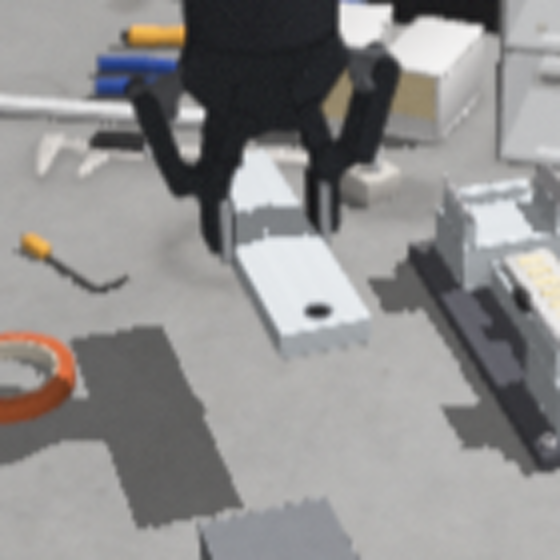

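```bash
python3 -m creep '{"claw":[4,4,4,4,4,4,4,4,4,4,4],"dp":[[0,1,0],[0.2,3,0],[0.3,5,0],[0.5,7,0],[0.6,9,0],[0.8,11,0],[0.9,13,0],[1,15,0],[1,16.3,0],[1,16.3,0],[1,16.3,0]],"roll":[0,0,0.01,0.02,0.03,0.037,0.037,0.037,0.037,0.037,0.037]}' 80
python3 -c "
from h import *
s=snap('scene');to(.6224,-.0985,.12,1.5708+.044);snap('top','t10.png')
im=s['image'][:,:,::-1][120:260,300:440];cv2.imwrite('pics/s10.png',cv2.resize(im,None,fx=4,fy=4,interpolation=2))"
```

```text
t: 12.1
tcp_pos: [0.6211, -0.0985, 0.1191]
tool_rot: [0.691, 0.723, -0.001, -0.002]
force: [-0.7, 0.3, -3.7]
finger_gap: 0.51
t 12.15 pos [ 0.6206 -0.0985  0.1194] yaw 1.6149 tilt [-0.004  0.001 -1.   ] F [-0.  -0.6 -3.4] gap_cm 4.36
dp cm [-0.01  0.18 -0.07] roll 0.0
```

View pics/s10.png

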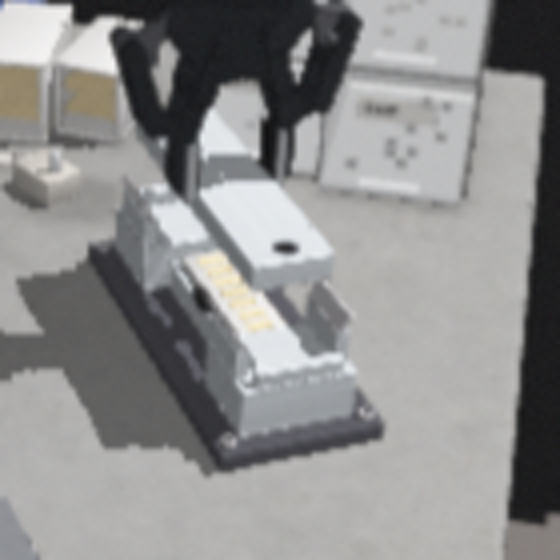

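View pics/t10.png

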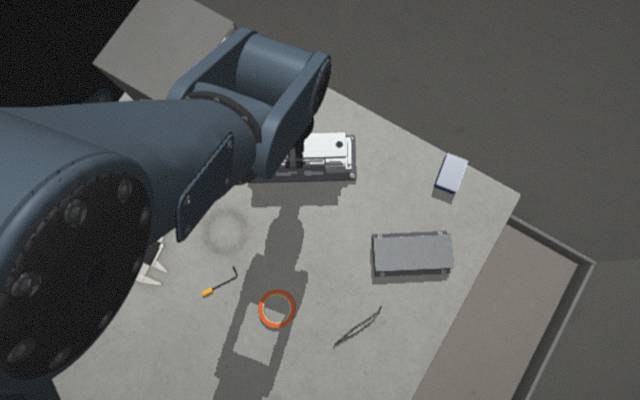

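The bar is over the fixture. In the scene crop its near hole is at (286,247); in the top view it is at (339,144). I'll check the held bar's position from those two holes.

```bash
python3 - <<'E'
from h import *
def blob(s,u0,u1,v0,v1,thr=90):
    g=s['image'].max(2)[v0:v1,u0:u1].astype(int); n,l,st,ce=cv2.connectedComponentsWithStats((g<thr).astype('uint8'))
    return [(int(st[i][4]),ce[i]+[u0,v0]) for i in range(1,n)]
t=snap('top');s=snap('scene');to(.6224,-.0985,.12,1.6148)
bt=[b for b in blob(t,330,347,138,150) if b[0]<60];bs=[b for b in blob(s,364,379,177,187) if b[0]<60]
print(bt,bs)
a=.044
for n,im,b in(('top',t,bt),('scene',s,bs)):
    b=max(b,key=lambda q:q[0]); h=plane(im,[b[1]],.112)[0]*1000; print(n,h, 'implied centre',h[:2]+78.2*np.array([-np.sin(a),np.cos(a)]))
r=[rays(im,[max(b,key=lambda q:q[0])[1]])@np.array(im['R']) for im,b in((t,bt),(s,bs))]; C=[-np.array(im['R']).T@im['t'] for im in(t,s)]
A=np.c_[r[0].ravel(),-r[1].ravel()];l=np.linalg.lstsq(A,C[1]-C[0],rcond=None)[0];p=C[0]+l[0]*r[0].ravel();q=C[1]+l[1]*r[1].ravel();print(p*1000,q*1000)
P=cloud(t);print('top hits z',np.median(P[138:150,315:332,2]))
E
```

```text
t 12.3 pos [ 0.621  -0.0989  0.1203] yaw 1.6145 tilt [-0.002  0.001 -1.   ] F [-0.5 -0.5 -3.8] gap_cm 4.35
dp cm [0.03 0.14 0.03] roll -0.0
[(19, array([339.        , 143.78947368]))] [(6, array([370.83333333, 181.33333333]))]
top [ 624.47910786 -176.03552095  112.        ] implied centre [621.03941798 -97.91120634]
scene [ 623.12477894 -177.58815264  112.        ] implied centre [619.68508906 -99.46383803]
[ 624.75589946 -176.03693955  111.13969424] [ 623.87753784 -175.84336161  110.85677421]
top hits z 0.1122188790644366
```

Hole and TCP agree to about 1 mm. I'll correct +1.5 mm along tool y and lower to lip height.

```bash
python3 -m creep '{"claw":[4,4,4,4,4,4,4],"dp":[[0,0.15,0],[0,0.15,0.5],[0,0.15,1.2],[0,0.15,1.9],[0,0.15,2.5],[0,0.15,2.5],[0,0.15,2.5]],"roll":[0,0,0,0,0,0,0]}' 80
python3 -c "
from h import *
s=snap('scene');t=snap('top');to(.6224,-.0985,.0657,1.5708+.044)
im=np.vstack([cv2.resize(s['image'][140:250,310:420,::-1],None,fx=5,fy=5,interpolation=2)]);cv2.imwrite('pics/s11.png',im)
cv2.imwrite('pics/t11.png',cv2.resize(t['image'][120:200,280:370,::-1],None,fx=6,fy=6,interpolation=2))"
```

```text
t: 13.0
tcp_pos: [0.6234, -0.0989, 0.0953]
tool_rot: [0.691, 0.722, -0.0, -0.0]
force: [0.0, 0.5, -3.3]
finger_gap: 0.512
t 13.1 pos [ 0.6238 -0.099   0.0959] yaw 1.6148 tilt [ 0.001 -0.    -1.   ] F [ 0.5 -0.3 -2.6] gap_cm 4.35
dp cm [ 0.06 -0.14  3.02] roll 0.0
```

View pics/s11.png

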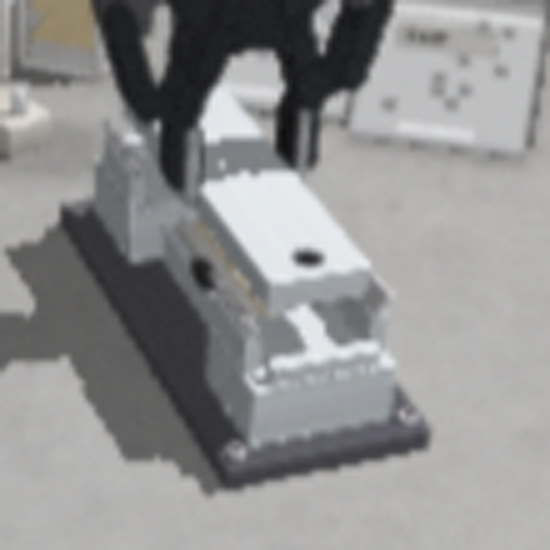

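View pics/t11.png

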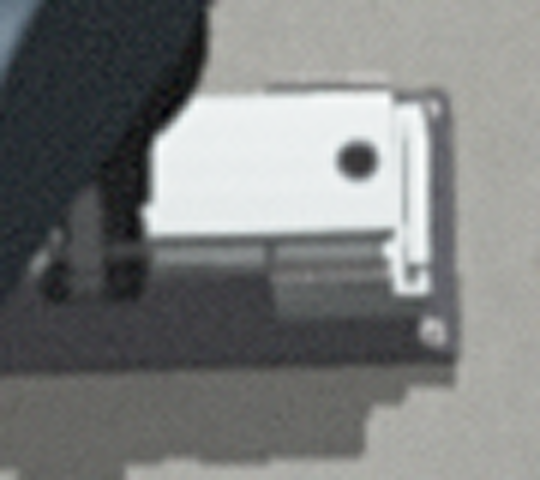

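The bar is centred between the lips and just above them, with the end stop visible beyond its end. Lowering slowly.

```bash
python3 -m creep '{"claw":[4,4,4,4,4,4],"dp":[[0,0,0.3],[0,0,0.6],[0,0,0.9],[0,0,1.2],[0,0,1.4],[0,0,1.4]],"roll":[0,0,0,0,0,0]}' 80
python3 -c "
from h import *
to(.6224,-.0985,.0657,1.5708+.044);print(manip.sense()['ft_torque'])"
```

```text
t: 13.7
tcp_pos: [0.6233, -0.0988, 0.0812]
tool_rot: [0.691, 0.722, -0.0, -0.0]
force: [-0.6, 0.4, -3.3]
finger_gap: 0.509
t 13.7 pos [ 0.6233 -0.0988  0.0812] yaw 1.6148 tilt [-0.001  0.    -1.   ] F [-0.6  0.4 -3.3] gap_cm 4.33
dp cm [ 0.04 -0.08  1.55] roll -0.0
[ 0.02465128  0.01744054 -0.01795988]
```

```bash
python3 -m creep '{"claw":[4,4,4,4,4],"dp":[[0,0,0.25],[0,0,0.5],[0,0,0.75],[0,0,0.9],[0,0,0.9]],"roll":[0,0,0,0,0]}' 80
python3 -c "
from h import *
to(.6224,-.0985,.0657,1.5708+.044);print(manip.sense()['ft_torque'])"
```

```text
t: 14.2
tcp_pos: [0.6233, -0.0989, 0.0723]
tool_rot: [0.691, 0.722, -0.0, -0.0]
force: [-0.0, 0.0, -2.9]
finger_gap: 0.514
t 14.2 pos [ 0.6233 -0.0989  0.0723] yaw 1.6148 tilt [-0.001  0.    -1.   ] F [-0.   0.  -2.9] gap_cm 4.37
dp cm [ 0.04 -0.09  0.66] roll -0.0
[-0.02160084 -0.02638432  0.0393443 ]
```

Bar bottom is about 48 mm up, inside the cheeks, with no side load. The last few millimetres go in small steps.

```bash
python3 -m creep '{"claw":[4,4,4,4,4],"dp":[[0,0,0.15],[0,0,0.3],[0,0,0.45],[0,0,0.55],[0,0,0.55]],"roll":[0,0,0,0,0]}' 80
python3 -m creep '{"claw":[4,4,4],"dp":[[0,0,0.1],[0,0,0.15],[0,0,0.15]],"roll":[0,0,0]}' 80
python3 -c "
from h import *
to(.6224,-.0985,.0657,1.5708+.044);print(manip.sense()['ft_torque'])"
```

```text
t: 14.7
tcp_pos: [0.6234, -0.0989, 0.067]
tool_rot: [0.691, 0.722, -0.0, -0.0]
force: [-0.6, 0.1, -3.2]
finger_gap: 0.51
t: 15.0
tcp_pos: [0.6236, -0.0989, 0.0659]
tool_rot: [0.691, 0.722, 0.0, 0.0]
force: [0.3, -0.3, -2.5]
finger_gap: 0.512
t 15.0 pos [ 0.6236 -0.0989  0.0659] yaw 1.6148 tilt [ 0. -0. -1.] F [ 0.3 -0.3 -2.5] gap_cm 4.35
dp cm [ 0.05 -0.12  0.02] roll -0.0
[-0.0255644   0.01619857  0.03324279]
```

```bash
python3 -m creep '{"claw":[4,4,4,4],"dp":[[0,0,0.05],[0,0,0.1],[0,0,0.15],[0,0,0.15]],"roll":[0,0,0,0]}' 80
python3 -m creep '{"claw":[4,4],"dp":[[0,0,0.08],[0,0,0.08]],"roll":[0,0]}' 80
python3 -c "
from h import *
s=snap('scene');t=snap('top');to(.6224,-.0985,.0657,1.5708+.044);print(manip.sense()['ft_torque'])
im=np.vstack([cv2.resize(s['image'][140:250,310:420,::-1],None,fx=5,fy=5,interpolation=2)]);cv2.imwrite('pics/s12.png',im)
P=cloud(t);print('bar top z',np.median(P[140:158,318:330,2]))"
```

```text
t: 15.4
tcp_pos: [0.6236, -0.0989, 0.0658]
tool_rot: [0.691, 0.723, 0.0, 0.0]
force: [-3.8, 1.0, 6.4]
finger_gap: 0.514
t: 15.6
tcp_pos: [0.6236, -0.0989, 0.0658]
tool_rot: [0.691, 0.723, 0.0, 0.0]
force: [-4.7, 0.4, 11.3]
finger_gap: 0.51
t 15.7 pos [ 0.6236 -0.0989  0.0658] yaw 1.615 tilt [ 0.001 -0.    -1.   ] F [-4.2  1.2 12. ] gap_cm 4.36
dp cm [ 0.05 -0.12  0.01] roll 0.0
[ 0.17667495  0.74408175 -0.014499  ]
bar top z 0.058521460625269736
```

View pics/s12.png

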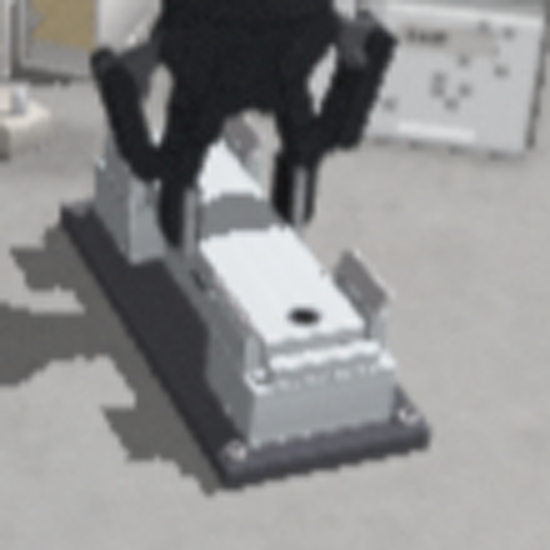

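Seated: contact came at exactly the predicted TCP height (65.8 mm) and the bar's top reads 58.5 mm (58 nominal). I'll take the load off, open, and lift straight up.

```bash
python3 -m creep '{"claw":[4,4,4.4,4.8,5.4,6.2,7,8,8.5,8.5],"dp":[[0,0,-0.1],[0,0,-0.15],[0,0,-0.15],[0,0,-0.15],[0,0,-0.15],[0,0,-0.15],[0,0,-0.15],[0,0,-0.15],[0,0,-0.15],[0,0,-0.15]],"roll":[0,0,0,0,0,0,0,0,0,0]}' 80
python3 -m creep '{"claw":[8.5,8.5,8.5,8.5,8.5,8.5,8.5,8.5],"dp":[[0,0,-1],[0,0,-2.5],[0,0,-4.5],[0,0,-7],[0,0,-10],[0,0,-13],[0,-4,-15],[0,-8,-15]],"roll":[0,0,0,0,0,0,0,0]}'
python3 -m creep '{"claw":[8.5,8.5,8.5,8.5,8.5,8.5],"dp":[[3,-3,0],[6,-6,0],[9,-9,0],[12,-12,0],[14,-14,0],[14,-14,0]],"roll":[0,0,0,0,0,0]}'
python3 -c "
from h import *
s=snap('scene','s13.png');t=snap('top','t13.png');to(.6224,-.0985,.0657,1.5708+.044)
cv2.imwrite('pics/s13c.png',cv2.resize(s['image'][140:250,310:420,::-1],None,fx=5,fy=5,interpolation=2))
cv2.imwrite('pics/t13c.png',cv2.resize(t['image'][120:200,235:370,::-1],None,fx=5,fy=5,interpolation=2))"
```

```text
t: 16.7
tcp_pos: [0.6236, -0.0989, 0.0649]
tool_rot: [0.691, 0.722, 0.0, 0.0]
force: [0.1, -0.2, -0.2]
finger_gap: 0.997
t: 17.5
tcp_pos: [0.5458, -0.1034, 0.2197]
tool_rot: [0.691, 0.723, 0.002, 0.005]
force: [0.1, -0.7, 0.1]
finger_gap: 0.998
t: 18.1
tcp_pos: [0.3933, 0.0336, 0.2158]
tool_rot: [0.69, 0.723, -0.001, -0.001]
force: [0.2, -0.6, 0.1]
finger_gap: 0.997
t 18.2 pos [0.3983 0.0313 0.2162] yaw 1.6159 tilt [ 0.004 -0.001 -1.   ] F [ 0.2 -0.1 -0.8] gap_cm 8.47
dp cm [-13.96  21.75  15.14] roll 0.001
```

View pics/s13c.png

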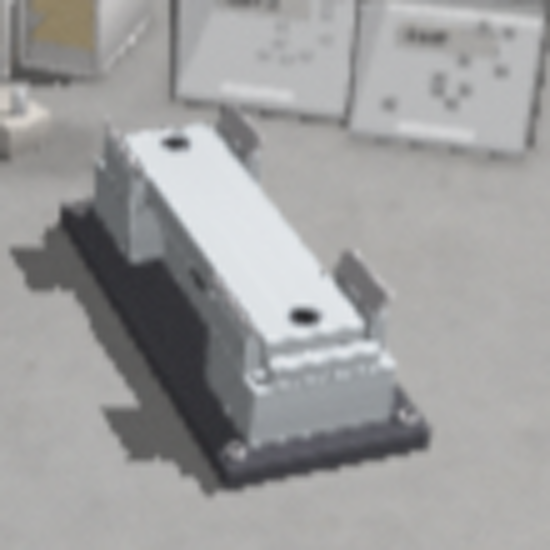

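View pics/t13c.png

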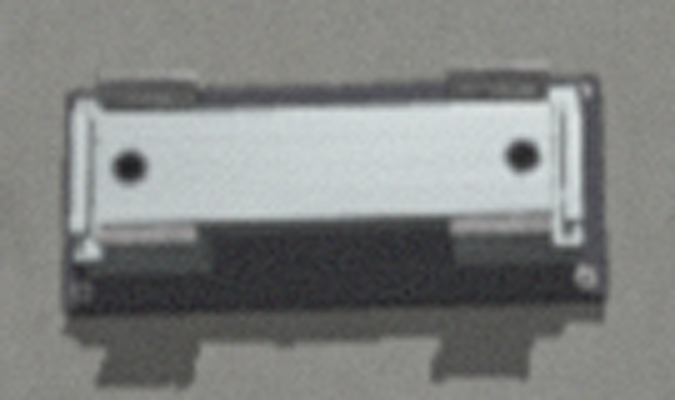

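```bash
python3 - <<'E'
from h import *
a=.044; ex=np.array([np.cos(a),np.sin(a)]);ey=np.array([-np.sin(a),np.cos(a)]);c=np.array([.6224,-.0985])
for n in('top','scene'):
    s=snap(n);P=cloud(s);d=P[...,:2]-c;X=(d@ex)*1000;Y=(d@ey)*1000;Z=P[...,2]*1000
    m=(abs(X)<20)&(abs(Y)<85)&(Z>50)&(Z<70)
    co=np.linalg.lstsq(np.c_[X[m],Y[m],np.ones(m.sum())],Z[m],rcond=None)[0]; print(n,'z0',co[2].round(2),'rise over width',(co[0]*46).round(2),'over length',(co[1]*180).round(2),[np.median(Z[m&(Y*g>55)]).round(1) for g in(-1,1)])
s=snap('scene');g=s['image'].max(2)[185:206,340:362].astype(int)
k=(g<75).astype('uint8');nn,l,st,ce=cv2.connectedComponentsWithStats(k);print([(st[i].tolist(),(ce[i]+[340,185]).round(1).tolist()) for i in range(1,nn)])
i0=cv2.imread('pics/scene0.png')[185:206,340:362].max(2);nn,l,st,ce=cv2.connectedComponentsWithStats((i0<75).astype('uint8'));print([(st[i].tolist(),(ce[i]+[340,185]).round(1).tolist()) for i in range(1,nn)])
cv2.imwrite('pics/tab.png',np.hstack([cv2.resize(x[175:215,330:370],None,fx=9,fy=9,interpolation=2) for x in(cv2.imread('pics/scene0.png'),s['image'][:,:,::-1])]))
E
```

```text
top z0 58.58 rise over width 0.04 over length -0.05 [np.float64(58.6), np.float64(58.6)]
scene z0 58.95 rise over width -0.07 over length 0.28 [np.float64(58.8), np.float64(58.8)]
[([0, 7, 11, 14, 96], [343.5, 200.2]), ([9, 10, 2, 3, 4], [349.5, 196.0])]
[([0, 7, 11, 14, 68], [344.1, 199.8]), ([9, 7, 3, 6, 13], [349.8, 194.8])]
```

View pics/tab.png

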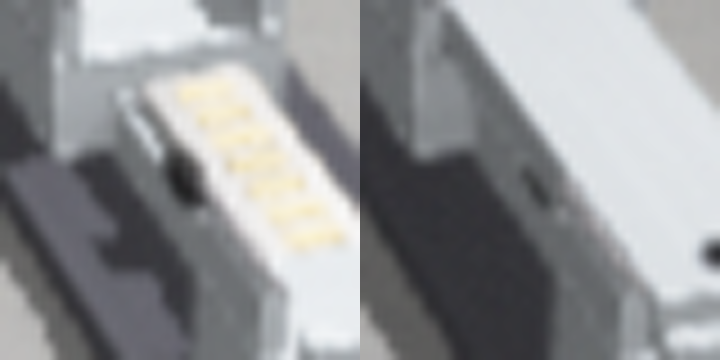

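The bar is level in both views and down at both ends. The strip's tab shows in the same place as before, at about (350,195), now partly hidden by the bar. Handing in.

```bash
python3 -c "
from station import workorder,manip
print(manip.sense()['force'].round(1),workorder.sign_off())"
```

```text
the job is handed in; nothing more can be done
[ 0.4  0.2 -0.1] None
```

The retaining bar is seated across both supports, over the strip, and the job is handed in at about 18 s. I drew the bar out by its end, laid it flat on the table and let go. I then gripped it by the middle and lowered it by hand until it touched down in both saddles, let go and moved the arm clear.

**Last checks:**
- **Seating:** the bar's top reads 58.6 mm in the top view and 58.8–58.9 mm in the scene view, against 58 nominal. Both ends read the same and the tilt is under 0.3 mm in either view. Bare surfaces also read about 0.5 mm off nominal (table −0.5, roof +0.5).
- **Contact:** the bar touched down within about 0.1 mm of the predicted height, at about 12 N.
- **Side load:** before release I saw a small side load of about 4 N and 0.7 N m, and it was gone afterwards.
- **Strip:** its tab appears at the same place as before, within about 1 pixel. The bar now covers the rest of the strip, so only the tab could be checked.

**Disagreement:** the two cameras differed by 1–2 mm on positions. A rough reading of the fixture's corners along its length differed by about 4 mm, and I settled that with a depth profile before placing the bar. No check failed.

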